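Bring the little charcoal grill up to searing heat

TASK

The coals in the small tabletop grill have just been topped up. Fold the open fuel flap of its cooking grate down flat, and work the coal-tray lever through its zigzag gate from the lowest slot up to the top slot, drawn fully back into that slot's dead end so the tray cannot drop. Leave everything standing and lying around the grill where it is.

Things in the scene. Friction and masses are not known exactly. Their poses are not given: they have to be found in the camera images.
- grill: Tabletop charcoal grill, fixed. Black firebox 400 mm long (its y), 240 deep (its x), walls 50 to 200 mm high, bar grate with its top at 208 mm, wooden end handles out to 246 mm. Origin: centre of the underside on the table. x: from the front panel (carrying lever and gate, roughly facing the robot) to the back; y: along its length towards the flap end; z up.
- lever_grip (a point): Centre of the lever's dark wooden grip: round, 24 mm thick, 70 mm long, 190 mm from the pivot, axis = point z. Below it a 10 mm steel stem passes the gate to the pivot, 55 mm above the table. The pivot is stiff: the lever stays where left. At the grip it takes about 6 N to move to the grill's -y (raising), about 1 N back or in or out. Shut fingers can push it.
- lever_stem (a point): Point on the lever's stem axis 140 mm from the pivot: where the stem passes through the gate plate. Seated in a slot, it lies at that slot's point (a few mm lower when the lever leans).
- lever_swing (a joint): Swing of the lever along the front of the grill, rad: 0 upright, positive leaning to the grill's -y (tray rises), about -0.31 in the lowest slot, 0.135 seated in the top slot, 0.31 at the far end of the gate.
- lever_side (a joint): Lean of the lever across the front, rad: positive towards the firebox (grill +x). -0.10 in the row farther from the firebox (lowest and top slots), +0.10 in the row by the firebox (middle slot).
- gate: Gate plate: bare metal, 4 mm thick, 144 mm along the grill's y by 80 mm along x, standing out in front of the firebox, top face 197 mm above the table; axes parallel to the grill's, origin at its middle, 140 mm above the lever's pivot. All its openings are 16 mm wide for the 10 mm stem, so 3 mm of play either side. Outer row 14 mm in front (-x) of the middle, inner row 14 mm behind.
- slot_low (a point): Lowest slot's dead end (outer row): stem axis position when seated, on the gate's top face. The lever starts in this row, up to 25 mm along. The stem can go 38 mm from here to the grill's -y, where the row ends at the first crossing.
- cross_1 (a point): Middle of the first crossing, on the gate's top face: the opening along x joining the -y end of the lowest slot (outer row) to the middle slot's row (inner row, 28 mm towards the firebox).
- slot_mid (a point): Middle slot's dead end in the inner row (by the firebox), stem axis when seated: 23 mm to +y of cross_1. From here the row runs 78 mm to -y, where it ends at the second crossing.
- cross_2 (a point): Middle of the second crossing, on the gate's top face: joins the -y end of the inner row to the top slot in the outer row, 28 mm farther from the firebox.
- slot_top (a point): Top slot's dead end in the outer row, stem axis when seated, on the gate's top face: reached from the outer end of the second crossing by going 23 mm back to the grill's +y.
- flap (a joint): Fuel flap of the cooking grate, at the grill's +y end: 0 lying flat and level with the rest of the grate, positive raised; starts around 1.55 to 1.8 (upright, leaning a little towards the lever's end). The hinge is stiff: it stays at any angle and must be pushed all the way down (1 to 3 N at its free edge).
- flap_hinge (a point): Middle of the flap's hinge line, which runs along the grill's x, 204 mm above the table.
- flap_edge (a point): Middle of the flap's free edge, 117 mm from the hinge, on the face that is uppermost when flat (with the flap up, the face towards the lever's end). The flap is a steel bar grid 222 mm along the grill's x, 121 mm from hinge to edge and 8 mm thick.
- spice_jar: Glass spice jar with steel cap, diameter 48, 103 mm tall, standing in front of the grill; origin at the centre of its underside. Bystander.
- coaster: Grey stone coaster, disc of diameter 100, 10 mm thick; origin at the centre of its underside. Bystander.
- tongs: Stainless kitchen tongs about 330 mm long, lying flat; origin about mid-length on the table. Bystander.
- topper: Perforated aluminium grill topper, shallow tray 200 by 280 by 24 mm; origin at the centre of its underside. Bystander.
- pepper_mill: Turned wooden pepper mill, diameter 54, 162 mm tall, beside the grill's -y end; origin at the centre of its underside. Bystander.
- oil: Green glass oil bottle, diameter 64, 230 mm tall, to the right of the grill; origin at the centre of its underside. Bystander.
- turner: Wooden-handled spatula 300 mm long lying on the table; origin under its middle. Bystander.

How it is judged:
At the end, for the whole second after the job is handed in: The lever's stem stands at rest in the top slot of the gate, within 7 mm of that slot's dead end, and the flap lies flat on the grill (raised less than 0.06 rad, about 7 mm at its edge) (horizontal distance between lever_stem and slot_top below 0.007 m and velocity of joint lever_swing between -0.05 and 0.05 rad/s and value of joint flap below 0.06 rad); the robot touches nothing.
It fails at once if a bystander (jar, coaster, tongs, topper, pepper mill, oil bottle, turner) is moved more than 30 mm (distance of any of spice_jar, coaster, tongs, topper, pepper_mill, oil, turner from where it was at the start of the episode above 0.03 m).
It also fails if it takes over 69 s, if anything falls off the work surface, if the arm or the gripper's body presses on something with over 40 N, if the wrist force passes 120 N, or if a joint passes its speed limit or range.

ROBOT

A 6-joint arm with a two-finger parallel gripper is mounted at the origin on the work surface. World frame = base frame: x ahead of the robot, y to its left, z up, the work surface at z = 0. Lengths are in m, angles in rad, forces in N, time in s.
With the tool pointing down it reaches from about 0.275 to 0.725 m from the base axis. Payload 15.9 kg.
Tool frame: the origin (TCP) lies at the very end of the fingers, on their centre line; the grasp point (between the pads) lies 19 mm behind it; z points along the fingers, y is the line along which they close (so a half turn about z gives the same grasp; the last joint's range is limited). The gripper opens to 85 mm and grips with 20 to 120 N. Pads are 22 mm wide; open, the fingers measure 114 mm over their backs; the gripper's body (76 mm by 85 mm) begins 54 mm behind the grasp point. The pads swing forward as they close: fully open they stand 13 mm farther back than shut.
Start: joints at [-1.109, 0.213, -0.034, 1.323, 0, 1.571], TCP at [0.223, -0.448, 0.231] pointing down, gripper open.
Joint ranges: [-2.98, 2.98], [-0.74, 1.72], [-1.14, 1.35], [-2.1, 2.04], [-1.57, 1.44], [-3.14, 3.14]. Speed limits (rad/s): [1.89, 1.89, 2.39, 2.57, 3.14, 3.14].

INTERFACE

Orientations are given as a rotation vector (axis times angle).
In Python, from cell import manip gives the robot as it stands. The module is installed in compiled form; this text tells all that it offers.
- The arm moves only by the tool step_arm, never from a script. Its argument "deltas" is one flat list of numbers, 5 for each row, row after row: the shift along the tool's x, y, z in mm, then the turn about the tool's z in degrees, then the opening, from -1 (shut) to 1 (fully open), so that 0 is half open. A call has 1 to 20 rows; each row is the pose to reach, as a shift and turn from the pose commanded when the call began, along the tool's axes at that moment; what a row does not reach only later rows make up. A row lasts 1/12 s, in which the tool goes at most 41.7 mm and 7.16 degrees, less where a joint would pass 70% of its speed; a pose out of reach is approached as far as the arm can. A call with a gripper value outside its range is refused whole. The fingers move at their own pace and stop on an object; "force" is the grip in N (left out, the last holds). Time passes only in rows, so rows that repeat a pose let the fingers close. It gives the time, the measured TCP pose, the force, the opening and the grip force at its end, in the units of the state.
- manip.sense(): the state, without advancing time (a new reading comes with each control period).
- manip.snapshot(name): name is "scene" or "top"; returns the picture (420x560x3 uint8, red, green, blue); there is no depth.
- manip.calibration(name): a dict with "fx", "fy", "cx", "cy" (pixels), "R" (3x3) and "t" (3): a world point X has camera coordinates R X + t. Camera axes: x right, y down, z forward; pixel columns grow to the right and rows downward; lengths in m; the calibration is good to about 2 mm. A picture is of the moment at which its call begins. calibration takes no time and is no camera call.
- manip.finish_job(): hands the job in; it is judged then, once.
The state is a dict: "t": time; "qpos": joint angles; "joint_vel": joint speeds; "joint_efforts": joint torques, N m; "ee_pos": TCP position; "tool_rot": TCP orientation; "ft_force": force on the tool from outside, world axes, zero at the start; "wrist_torque": the same for the moment, N m; "opening": finger opening in m; "grip_force": force on a finger pad.
Only numpy, scipy, OpenCV 4.12 (cv2) and the standard library are available. Lean on these libraries where they do the work, as an engineer would, in place of code of your own. Each camera call takes 0.05 s, during which the arm holds its last target. There are 200 camera calls.

## Working session

There is one attempt and no reset: what is moved stays moved. The work goes in short steps, Python scripts to look and compute and a tool call to move; the robot and the scene stay as the last step left them, time stands still between calls to the robot, and variables do not carry over. Pictures are saved under pics/ and viewed, at most 10 in all, crops included, and the job is handed in when it is done.

Besides the shell and the picture viewer there is one more tool, called after "Call:" by a JSON object that holds its "api" and its "payload". step_arm: Moves the arm, as the interface text tells. Its arguments: {"type":"object","properties":{"deltas":{"type":"array"},"force":{"type":"number"}},"required":["deltas"]}

```bash
mkdir -p pics; python3 - <<'E'
from cell import manip
import cv2
for n in("scene","top"):
    im=manip.snapshot(n); cv2.imwrite(f"pics/{n}0.png",cv2.resize(im[:,:,::-1],(800,600),interpolation=cv2.INTER_CUBIC)); cv2.imwrite(f"pics/{n}_raw.png",im[:,:,::-1])
    print(n,manip.calibration(n))
s=manip.sense();print(s['t'],s['ee_pos'],s['tool_rot'],s['opening'])
E
```

```text
scene {'fx': 536.7690564844157, 'fy': 536.7690564844157, 'cx': 277.59531047893523, 'cy': 205.30850508063665, 'R': array([[-0.9350599 ,  0.3543059 ,  0.01141571],
       [ 0.31543722,  0.8463108 , -0.42925214],
       [-0.1617478 , -0.39777552, -0.90311255]]), 't': array([ 0.50511342, -0.12458885,  1.822906  ])}
top {'fx': 526.910316911182, 'fy': 526.910316911182, 'cx': 289.2284262891074, 'cy': 216.57411068021693, 'R': array([[ 0.02214529, -0.99958256, -0.01855485],
       [-0.99514471, -0.02025911, -0.09631499],
       [ 0.09589888,  0.02059768, -0.99517794]]), 't': array([0.01997986, 0.53902139, 1.77915046])}
0.1 [ 0.22265087 -0.44735875  0.23088067] [-3.05731510e+00 -7.18674671e-01  3.05321334e-04] 0.0854843737190379
```

View pics/scene0.png

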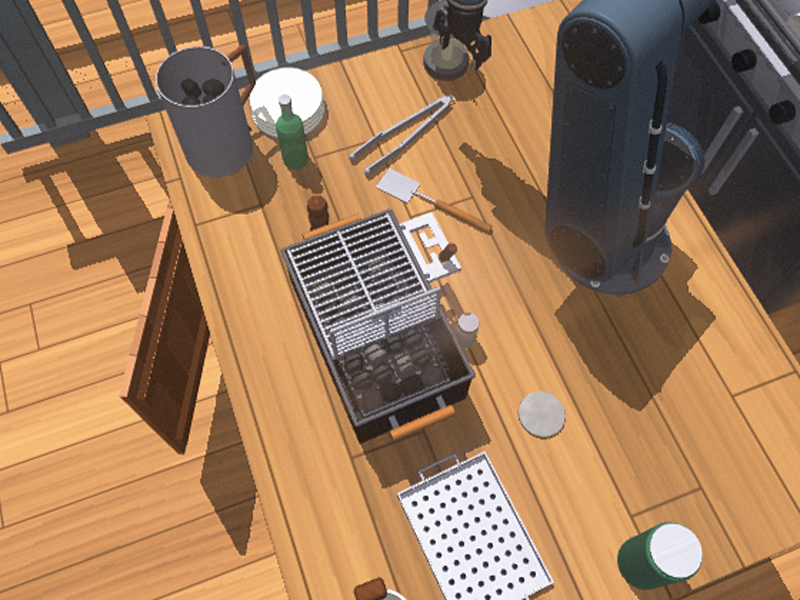

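View pics/top0.png

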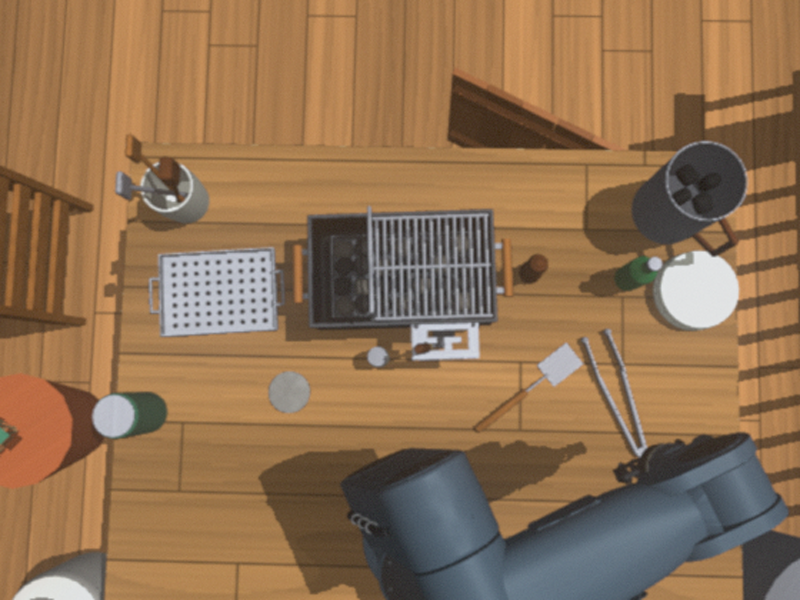

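The scene picture shows the grill with its flap up (edge around (437,293) in the scene view) and the lever grip at (448,252). In the top view the gate plate is at (411-479, 323-359) and the grip at about (425,348). The jar is close beside the lever, at (377,355). I'll enlarge the grill in both views.

```bash
python3 - <<'E'
import cv2,numpy as np
a=cv2.imread("pics/top_raw.png")[140:265,200:370]; 
b=cv2.imread("pics/scene_raw.png")[140:250,270:350]
cv2.imwrite("pics/c1.png",cv2.resize(a,None,fx=4.7,fy=4.7,interpolation=cv2.INTER_CUBIC))
b=cv2.imread("pics/scene_raw.png")[140:250,196:342]
cv2.imwrite("pics/c2.png",cv2.resize(b,None,fx=5.4,fy=5.4,interpolation=cv2.INTER_CUBIC))
E
```

```text
(no output)
```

View pics/c1.png

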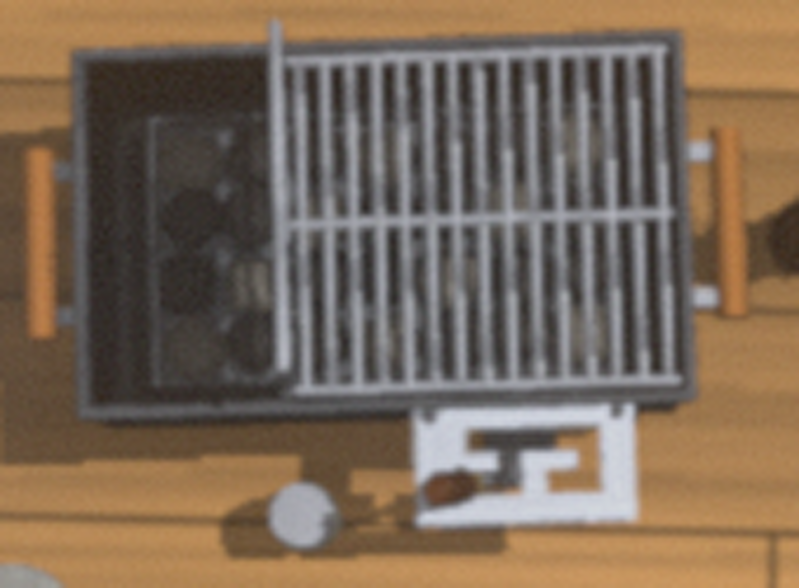

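View pics/c2.png

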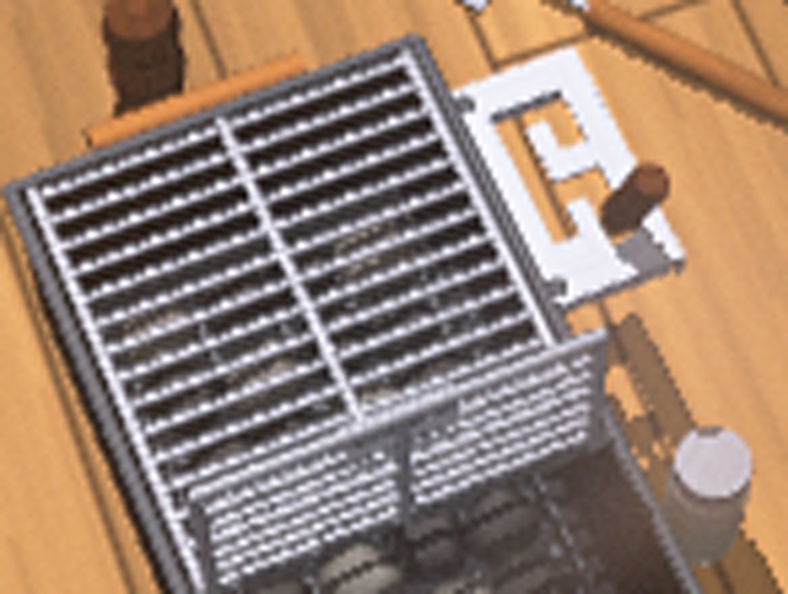

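The crops give the rim corners at z=200, the gate corners at z=197, the grip centre (top crop (450,488), scene crop (638,202)) and the flap edge. I'll fit the grill pose, swing and flap angle to these.

```bash
cat > h.py <<'E'
import numpy as np, cv2
from cell import manip
from scipy.optimize import least_squares
def proj(n,X):
    c=manip.calibration(n); p=np.asarray(X)@c['R'].T+c['t']
    return np.c_[c['fx']*p[:,0]/p[:,2]+c['cx'],c['fy']*p[:,1]/p[:,2]+c['cy']]
def G(p,X): # grill->world; p=x,y,yaw
    c,s=np.cos(p[2]),np.sin(p[2]); X=np.asarray(X,float)
    return np.c_[p[0]+c*X[:,0]-s*X[:,1],p[1]+s*X[:,0]+c*X[:,1],X[:,2]]
def top(u,v): return (np.array([u,v]).T+.5)/4.7+[199.5,139.5]
def sc(u,v): return (np.array([u,v]).T+.5)/5.4+[195.5,139.5]
E
python3 - <<'E'
from h import *
rim=[[.12,.2,.2],[.12,-.2,.2],[-.12,-.2,.2],[-.12,.2,.2]]
T=top([73,680,693,82],[52,33,400,415]); S=sc([10,412],[190,40])
gT=top([413,634,635,417],[407,402,519,525]); gS=sc([462,575,685],[92,48,262])
def gate(gx,gy): return [[gx+.04,gy+.072,.197],[gx+.04,gy-.072,.197],[gx-.04,gy-.072,.197],[gx-.04,gy+.072,.197]]
def f(p):
    g=gate(p[3],p[4])
    return np.r_[proj("top",G(p,rim))-T,proj("scene",G(p,rim)[1:3])-S,proj("top",G(p,g))-gT,proj("scene",G(p,[g[1],g[2],g[3]]))-gS].ravel()
r=least_squares(f,[.5,.1,0,-.16,-.05]);p=r.x;print("p",p.round(4));print(r.fun.reshape(-1,2).round(1).tolist())
np.save("p.npy",p)
def lev(sw,sd,L): # approx
    d=np.array([np.sin(sd)*np.cos(sw),-np.sin(sw),np.cos(sd)*np.cos(sw)]); return [[p[3]+L*d[0],p[4]+L*d[1],.055+L*d[2]]]
q=lambda v:np.r_[proj("top",G(p,lev(v[0],v[1],.19)))-top([450],[488]),proj("scene",G(p,lev(v[0],v[1],.19)))-sc([638],[202])].ravel()
r=least_squares(q,[-.2,-.1]);print("lever",r.x,r.fun.round(1)); print("grip",G(p,lev(*r.x,.19)),"low",G(p,lev(-.31,-.1,.19)))
# flap edge corners scene top: back-left & front-right ; hinge y unknown
fl=lambda v:[[.111,v[0]+.121*np.cos(v[1]),.204+.121*np.sin(v[1])],[-.111,v[0]+.121*np.cos(v[1]),.204+.121*np.sin(v[1])]]
q=lambda v:np.r_[proj("scene",G(p,fl(v)))-sc([193,602],[495,338]),proj("top",G(p,fl(v))[:1])-top([275],[22])].ravel()
r=least_squares(q,[.06,1.65]);print("flap hy,ang",r.x,r.fun.round(1))
print("hinge,edge",G(p,[[0,r.x[0],.204],[0,r.x[0]+.117,.208]]))
E
```

```text
p [ 0.6135  0.057   0.0481 -0.1625 -0.0893]
[[0.8, 0.4], [-0.8, 0.6], [-0.8, -1.0], [-0.1, -0.7], [-0.2, -0.8], [0.5, -0.5], [-0.4, -0.0], [-0.8, -0.2], [-0.2, 0.8], [-0.6, 0.8], [-2.9, 0.3], [0.4, -0.5], [0.6, -1.2]]
lever [-0.26155418 -0.08975186] [-0.5  0.2 -0.3 -0.4]
grip [[0.43669874 0.00826078 0.23779922]] low [[0.43466217 0.01700342 0.23503942]]
flap hy,ang [0.10592572 1.97956691] [-2.   1.2  0.9 -0.5  0.3 -0.3]
hinge,edge [[0.60839543 0.16279705 0.204     ]
 [0.60276424 0.27966146 0.208     ]]
```

Grill pose is (0.6135, 0.057), yaw 0.048. The fit for the gate and lever is consistent with the given sizes. I take the flap hinge at gy≈0.077 with the flap at about 1.73 rad. Flap first, fingers shut.

Call:
{"api": "step_arm", "payload": {"deltas": [0,0,-80,0,-1,100,-50,-130,-10,-1,583,-295,-150,-66,-1,583,-295,-150,-66,-1,583,-295,-150,-66,-1,583,-295,-150,-66,-1,583,-295,-150,-66,-1,583,-295,-150,-66,-1,583,-295,-150,-66,-1,583,-295,-150,-66,-1,583,-295,-150,-66,-1,583,-295,-150,-66,-1,583,-295,-150,-66,-1,583,-295,-150,-66,-1,583,-295,-150,-66,-1,583,-295,-150,-66,-1,583,-295,-150,-66,-1,583,-295,-150,-66,-1,583,-295,-150,-66,-1]}}

```text
t: 1.68
ee_pos: [0.6145, 0.0789, 0.3794]
tool_rot: [-2.169, -2.27, 0.002]
ft_force: [0.9, 0.1, -0.4]
opening: 0.0001
grip_force: 0.0
```

Call:
{"api": "step_arm", "payload": {"deltas": [0,0,30,0,-1,0,0,60,0,-1,0,0,77,0,-1,6,0,77,0,-1,12,0,77,0,-1,18,0,77,0,-1,24,0,77,0,-1,30,0,77,0,-1,37,0,76,0,-1,44,0,76,0,-1,51,0,76,0,-1,57,0,76,0,-1,64,0,77,0,-1,71,0,79,0,-1,79,0,81,0,-1,86,0,84,0,-1,92,0,87,0,-1,98,0,90,0,-1,105,0,95,0,-1,111,0,100,0,-1]}}

```text
t: 3.35
ee_pos: [0.6085, 0.1879, 0.2809]
tool_rot: [-2.173, -2.269, -0.0]
ft_force: [0.7, -3.2, -0.7]
opening: 0.0004
grip_force: 0.9
```

Call:
{"api": "step_arm", "payload": {"deltas": [5,0,6,0,-1,10,0,12,0,-1,15,0,18,0,-1,19,0,24,0,-1,22,0,30,0,-1,25,0,36,0,-1,27,0,42,0,-1,29,0,47,0,-1,31,0,53,0,-1,32,0,59,0,-1,33,0,65,0,-1,33,0,71,0,-1,33,0,74,0,-1,33,0,76,0,-1,33,0,76,0,-1]}}

```text
t: 4.6
ee_pos: [0.6072, 0.2202, 0.2078]
tool_rot: [2.172, 2.268, 0.005]
ft_force: [-9.5, -2.0, 28.0]
opening: -0.0001
grip_force: 14.3
```

Call:
{"api": "step_arm", "payload": {"deltas": [0,0,-40,0,-1,0,0,-80,0,-1,-40,-36,-100,0,1,-80,-72,-100,0,1,-110,-100,-100,0,1,-140,-130,-100,0,1,-170,-160,-100,0,1,-199,-182,-100,0,1,-199,-182,-100,0,1,-199,-182,-100,0,1,-199,-182,-100,0,1]}}

```text
t: 5.52
ee_pos: [0.4334, 0.0127, 0.3057]
tool_rot: [2.175, 2.266, 0.001]
ft_force: [0.5, 0.1, 0.1]
opening: 0.0855
grip_force: 0.0
```

```bash
python3 - <<'E'
from h import *
a=manip.snapshot("scene")[130:310,190:360,::-1]; b=manip.snapshot("top")[130:280,190:370,::-1]
a=cv2.resize(a,None,fx=2.6,fy=2.6,interpolation=3);b=cv2.resize(b,None,fx=1.94,fy=1.94,interpolation=3)
m=np.zeros((468,800,3),np.uint8);m[:a.shape[0],:a.shape[1]]=a;m[:b.shape[0],445:445+b.shape[1]]=b[:,:355];cv2.imwrite("pics/m1.png",m)
s=manip.sense();print(s['ee_pos'],s['opening'],s['ft_force'])
E
```

```text
[0.43417232 0.01375469 0.30521112] 0.08520477587233612 [-0.24547851  0.15289634 -0.81360081]
```

View pics/m1.png

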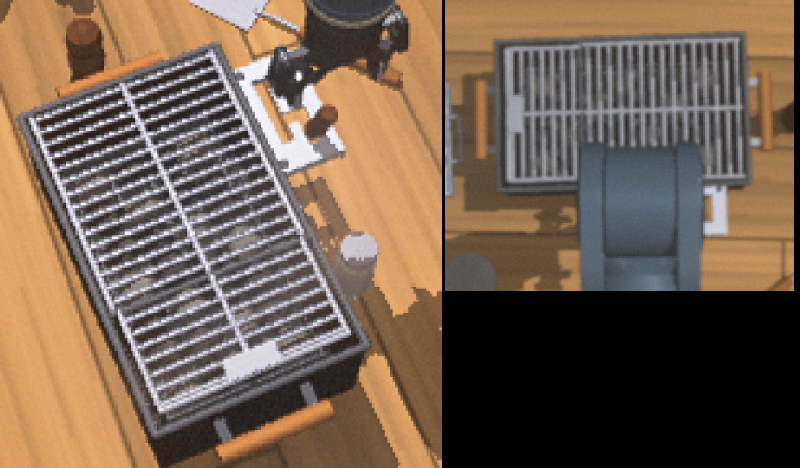

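The flap lies flat (scene crop, edge plate at (250,360)), and the open fingers stand over the lever grip. Now I'll lower and grasp.

Call:
{"api": "step_arm", "payload": {"deltas": [0,0,25,0,1,0,0,50,0,1,0,0,70,0,1,0,0,70,0,1,0,0,70,0,-1,0,0,70,0,-1,0,0,70,0,-1,0,0,70,0,-1,0,0,70,0,-1,0,0,70,0,-1], "force": 30}}

```text
t: 6.45
ee_pos: [0.435, 0.0136, 0.2363]
tool_rot: [2.172, 2.267, 0.004]
ft_force: [3.9, 1.6, 4.4]
opening: 0.0251
grip_force: 29.2
```

Call:
{"api": "step_arm", "payload": {"deltas": [-5,0,-1,0,-1,-10,0,-2,0,-1,-15,0,-3,0,-1,-20,0,-4,0,-1,-25,0,-5,0,-1,-30,0,-5,0,-1,-35,0,-6,0,-1,-40,0,-6,0,-1,-42,0,-6,0,-1,-42,0,-6,0,-1]}}

```text
t: 7.28
ee_pos: [0.4371, -0.0283, 0.2427]
tool_rot: [2.172, 2.267, 0.006]
ft_force: [2.8, 5.0, 9.6]
opening: 0.0253
grip_force: 30.3
```

Call:
{"api": "step_arm", "payload": {"deltas": [0,4,0,0,-1,0,8,0,0,-1,0,12,0,0,-1,0,12,0,0,-1]}}

```text
t: 7.62
ee_pos: [0.4495, -0.0278, 0.243]
tool_rot: [2.171, 2.267, 0.005]
ft_force: [3.0, 1.8, 16.2]
opening: 0.024
grip_force: 29.3
```

Call:
{"api": "step_arm", "payload": {"deltas": [0,6,-1,0,-1,0,12,-2,0,-1,0,18,-2,0,-1,0,24,-2,0,-1,0,28,-2,0,-1,0,28,-2,0,-1]}}

```text
t: 8.12
ee_pos: [0.4744, -0.0267, 0.2431]
tool_rot: [-2.171, -2.266, 0.004]
ft_force: [-12.2, 1.2, 17.3]
opening: 0.0234
grip_force: 67.4
```

```bash
python3 - <<'E'
from h import *
a=manip.snapshot("scene")[130:250,250:370,::-1]
cv2.imwrite("pics/m2.png",cv2.resize(a,None,fx=5,fy=5,interpolation=3))
E
```

```text
(no output)
```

View pics/m2.png

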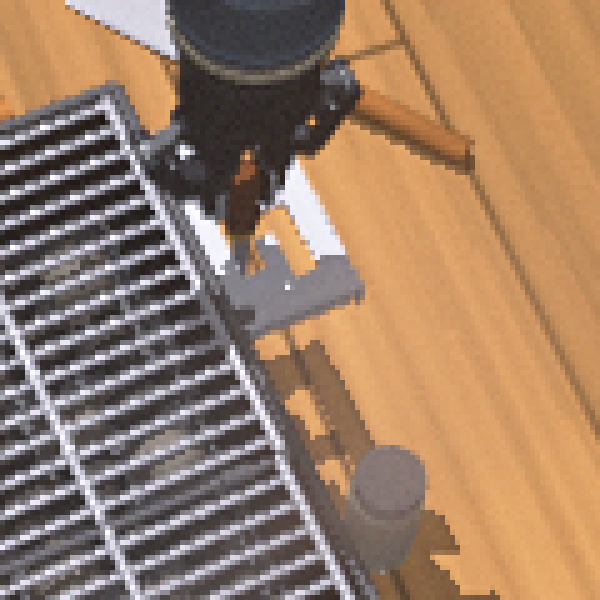

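The lever is now in the inner row against its wall (grip at about (245,205), −12 N in x). I'll back off slightly and run along the row to −y.

Call:
{"api": "step_arm", "payload": {"deltas": [0,-2,-3,0,-1,-6,-2,-3,0,-1,-12,-2,-3,0,-1,-18,-2,-3,0,-1,-24,-2,-3,0,-1,-30,-2,-2,0,-1,-36,-2,-2,0,-1,-42,-2,-1,0,-1,-48,-2,0,0,-1,-54,-2,1,0,-1,-60,-2,2,0,-1,-66,-2,4,0,-1,-70,-2,4,0,-1,-70,-2,4,0,-1]}}

```text
t: 9.33
ee_pos: [0.4766, -0.0969, 0.2384]
tool_rot: [-2.172, -2.267, 0.001]
ft_force: [5.0, 1.8, -7.9]
opening: 0.0233
grip_force: 47.0
```

Call:
{"api": "step_arm", "payload": {"deltas": [-3,0,1,0,-1,-6,0,1,0,-1,-8,0,2,0,-1,-8,0,2,0,-1]}}

```text
t: 9.67
ee_pos: [0.4761, -0.1043, 0.2364]
tool_rot: [-2.171, -2.266, 0.001]
ft_force: [-3.6, 4.9, -2.8]
opening: 0.0229
grip_force: 43.0
```

Call:
{"api": "step_arm", "payload": {"deltas": [0,-4,0,0,-1,0,-8,0,0,-1,0,-12,0,0,-1,0,-12,0,0,-1]}}

```text
t: 10.0
ee_pos: [0.4642, -0.1055, 0.237]
tool_rot: [-2.173, -2.268, 0.002]
ft_force: [-4.6, -1.1, -6.5]
opening: 0.0231
grip_force: 30.6
```

Moves freely, so it's in the crossing. I'll continue outward.

Call:
{"api": "step_arm", "payload": {"deltas": [0,-6,0,0,-1,0,-12,0,0,-1,0,-18,0,0,-1,0,-24,0,0,-1,0,-26,0,0,-1,0,-26,0,0,-1]}}

```text
t: 10.5
ee_pos: [0.4396, -0.1062, 0.2376]
tool_rot: [2.172, 2.268, 0.003]
ft_force: [7.0, 3.9, -10.3]
opening: 0.023
grip_force: 58.1
```

Call:
{"api": "step_arm", "payload": {"deltas": [5,1,-1,0,-1,10,1,-2,0,-1,15,1,-3,0,-1,20,1,-4,0,-1,25,1,-5,0,-1,30,1,-6,0,-1,34,1,-7,0,-1,36,1,-7,0,-1,36,1,-7,0,-1]}}

```text
t: 11.25
ee_pos: [0.4398, -0.0746, 0.2446]
tool_rot: [2.17, 2.259, -0.009]
ft_force: [10.2, -37.3, -15.8]
opening: 0.0232
grip_force: 68.5
```

Hard stop at the dead end (−37 N). I'll relax, open, withdraw upwards and check.

Call:
{"api": "step_arm", "payload": {"deltas": [-3,0,0,0,-1,-3,0,0,0,-1,-3,0,0,0,1,-3,0,0,0,1,-3,0,0,0,1,-3,0,0,0,1,-3,0,-40,0,1,-3,0,-80,0,1,-3,0,-120,0,1,-3,-40,-140,0,1,-3,-80,-140,0,1,-3,-110,-140,0,1,-3,-150,-140,0,1,-3,-150,-140,0,1]}}

```text
t: 12.42
ee_pos: [0.284, -0.0795, 0.3857]
tool_rot: [2.172, 2.266, 0.001]
ft_force: [-1.5, 1.2, -0.5]
opening: 0.0855
grip_force: 0.0
```

```bash
python3 - <<'E'
from h import *
a=manip.snapshot("scene")[130:250,250:370,::-1]; b=manip.snapshot("top")[210:270,270:350,::-1]
a=cv2.resize(a,(480,480),interpolation=3);b=cv2.resize(b,(320,240),interpolation=3)
m=np.zeros((480,800,3),np.uint8);m[:,:480]=a;m[:240,480:]=b;cv2.imwrite("pics/m3.png",m)
E
```

```text
(no output)
```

View pics/m3.png

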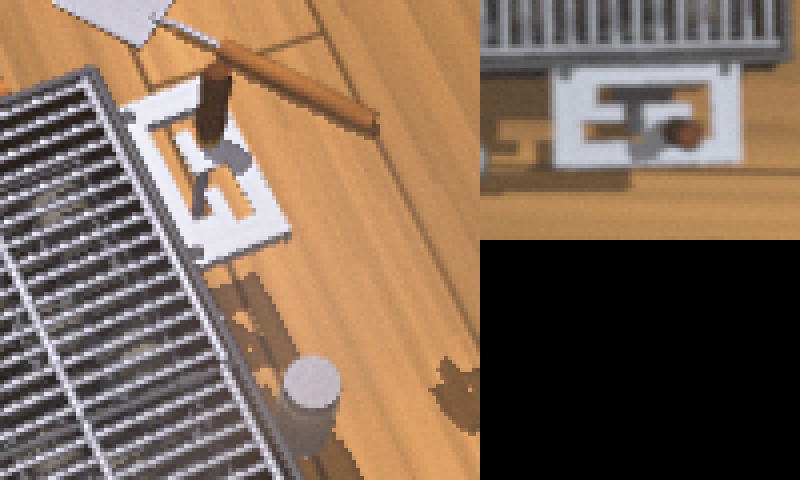

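The lever stands in the top slot: grip centre at (213,106) in the scene crop and (205,133) in the top inset. I'll work out the swing from those.

```bash
python3 - <<'E'
from h import *
p=np.load("p.npy")
A=(np.array([[213,106.]])+.5)/4+[249.5,129.5]; B=(np.array([[205,133.]])+.5)/4+[269.5,209.5]
def lev(sw,sd,L):
    d=np.array([np.sin(sd)*np.cos(sw),-np.sin(sw),np.cos(sd)*np.cos(sw)]); return [[p[3]+L*d[0],p[4]+L*d[1],.055+L*d[2]]]
q=lambda v:np.r_[proj("scene",G(p,lev(v[0],v[1],.19)))-A,proj("top",G(p,lev(v[0],v[1],.19)))-B].ravel()
r=least_squares(q,[.13,-.1]);print(r.x,r.fun)
print(G(p,lev(*r.x,.2)),G(p,lev(.135,-.1,.2)))
E
```

```text
[ 0.13647676 -0.08706586] [-0.32579384 -1.13652065 -0.99514923 -0.01282003]
[[ 0.43959524 -0.06802954  0.25238978]] [[ 0.43702857 -0.06786024  0.25219019]]
```

The swing comes out at 0.136 rad against 0.135 seated, so the lever is home. The flap is flat and the robot is clear.

```bash
python3 -c "
from cell import manip
print(manip.finish_job())"
```

```text
the job is handed in; nothing more can be done
None
```

I handed the job in: the flap lies flat, the lever is in the top slot against its dead end (swing measured about 0.136 rad, 0.135 is seated), and the arm stands clear; no verdict came back, and I only checked the bystanders visible in the pictures, which looked unmoved.

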